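# Ready the spice carousel for the camper van

### The arm

A 7-joint arm with a two-finger parallel gripper is mounted at the origin on a cart in front of the work surface, level with it; the furniture and walls round the work are solid. World frame = base frame: x ahead of the robot, y to its left, z up, the work surface at z = 0. Lengths are in m, angles in rad, forces in N, time in s.
With the tool pointing down it reaches from about 0.4 to 0.85 m from the base axis. Payload 10.4 kg.
Tool frame: the origin (TCP) lies between the finger pads; the fingertips stand 17 mm ahead of it and the grasp point (between the pads) lies 2 mm behind it; z points along the fingers, y is the line along which they close (so a half turn about z gives the same grasp; the last joint's range is limited). The gripper opens to 85 mm and grips with 20 to 120 N. Pads are 22 mm wide; open, the fingers measure 114 mm over their backs; the gripper's body (76 mm by 85 mm) begins 54 mm behind the grasp point. The pads swing forward as they close: fully open they stand 13 mm farther back than shut.
Start: joints at [-1.316, 0.332, -0.065, 1.46, 0.022, 1.35, -0.088], TCP at [0.171, 0.601, 0.248] pointing down, gripper open.
Joint ranges: [-2.6, 2.6], [-0.5, 2.12], [-1.47, 1.34], [0.16, 2.42], [-1.27, 4.41], [0.06, 2.06], [-2.6, 2.6]. Speed limits (rad/s): [2.22, 2.22, 2.79, 2.79, 3.14, 3.14, 3.14].

### API

Orientations are given as a unit quaternion [x, y, z, w].
In Python, from workcell import readout, imaging, manip gives the robot as it stands. The module is installed in compiled form; this text tells all that it offers.
- The arm moves only by the shell command python3 -m crank 'ROWS' [OPENING] [FORCE]. ROWS is JSON, a list of rows, each a list of 4 numbers: the shift along the tool's x, y, z as a fraction of full scale, then the turn about the tool's z as a fraction of full scale. In form: [[x, y, z, yaw], ...]. A call has 1 to 5 rows; each row is the pose to reach, as a shift and turn from the pose commanded when the call began, along the tool's axes at that moment; what a row does not reach only later rows make up. Full scale, the value 1, is 400 mm for a shift and 60 degrees for a turn. A row lasts 1/12 s, in which the tool goes at most 41.7 mm and 7.16 degrees, less where a joint would pass 70% of its speed; a pose out of reach is approached as far as the arm can. A call with a number of a shift or a turn outside -1 to 1 is refused whole. A call with a gripper value outside its range is refused whole. OPENING is the gripper command: -1 is shut, 1 is fully open, values between are in proportion, set as the call begins (- or left out, the last holds). The fingers move at their own pace and stop on an object; FORCE is the grip in N (left out, the last holds). Time passes only in rows, so rows that repeat a pose let the fingers close. It gives the time, the measured TCP pose, the force, the opening and the grip force at its end, in the units of the state.
- readout.get_obs(): the state, without advancing time (a new reading comes with each control period).
- imaging.camera(name): name is "side" or "top"; returns a dict with "color" (400x640x3 uint8, red, green, blue), "fx", "fy", "cx", "cy" (pixels), "k1" (the pictures are not rectified: a ray, as slopes to the right and down, at radius r is drawn at 1 + k1 r^2 times it, then the intrinsics apply), "rvec" (rotation vector, rad) and "tvec" (3), from world to camera coordinates, as OpenCV has them. Camera axes: x right, y down, z forward; pixel columns grow to the right and rows downward; lengths in m; the calibration is good to about 2 mm. A picture is of the moment at which its call begins. There is no depth.
- manip.hand_in(): hands the job in; it is judged then, once.
The state is a dict: "clock": time; "joint_pos": joint angles; "joint_velocities": joint speeds; "tau": joint torques, N m; "position": TCP position; "ee_rot": TCP orientation; "ft_force": force on the tool from outside, world axes, zero at the start; "torque": the same for the moment, N m; "grip_width": opening from 0.0 (shut) to 1.0 (fully open); "grasp_force": force on a finger pad.
Only numpy, scipy, OpenCV 4.12 (cv2) and the standard library are available. Lean on these libraries where they do the work, as an engineer would, in place of code of your own. Each camera call takes 0.05 s, during which the arm holds its last target. There are 200 camera calls.

### The job

Get the spice carousel ready to travel: spin its green tray by the handle until the hole in the rim lines up with the hole in the steel block, and push the red-handled pin through both until its handle meets the block. Then turn the three black clamp knobs clockwise to their stops, so that their lugs reach over the rim. Last, stand each loose spice jar that waits in front of the honey jar, left of the carousel, upright in a compartment of its own; leave everything else, and the jars kept in the far left corner, where they are.

Things in the scene. Friction and masses are not known exactly. Their poses are not given: they have to be found in the camera images.
- base: fixed wooden base, 186x186x10 mm plate on the worktop; origin at the centre of its underside, on the tray's spin axis; z up. An aluminium ring (inner radius 86, top at 18 mm) centres the tray with 2 mm of play. Steel pin block on the -x side (see rim_mark). Clamp knobs at (75,-75), (75,75), (-75,75) mm; at (-75,-75) a fixed lip over the rim, top at 50 mm.
- rim_mark (a point): point of the base (base frame -84, 0, 27 mm) where the tray's hole must come. Beside it stands the dark steel block with a red line on top: x = -110 to -88 mm, 50 mm wide (y), top at 48 mm, with a 16x16 mm hole along x at height 27 mm; the pin enters at (-110, 0, 27) mm, moving along the base's +x.
- tray: loose round green tray, 168 mm across, spins in its base; origin at the centre of its underside (10 mm over the worktop), z up; 0.4 to 0.65 kg. Floor 6 mm thick, rim wall 7 mm thick, rim top 32 mm above the origin. Radial cross-hole on its -x side (tray_hole). Same yaw as the base = holes in line. Three compartments, parted by the hole's boss and two walls 26 mm high at +-60 degrees from +x.
- tray_handle (a point): centre of the tray's black bar handle, on its axis: 40 mm long along the tray's x, 12 mm thick, 26 mm high, top 66 mm above the tray's origin (76 mm above the worktop)
- tray_hole (a point): mouth of the tray's 15x15 mm cross-hole at the rim (tray frame -84, 0, 17 mm); it runs inward along the tray's x for 36 mm through a boss 34 mm wide with a red line on top
- pocket0 (a point): middle of the first compartment's floor (tray frame 50, 0, 6 mm), opposite the hole; each compartment lets a jar stand with about 5 mm of play round this point
- pocket1 (a point): middle of the second compartment's floor (50 mm from the axis, 120 degrees counterclockwise from the tray's +x)
- pocket2 (a point): middle of the third compartment's floor (50 mm from the axis, 120 degrees clockwise from the tray's +x)
- pin: locking pin: red square handle 24x24x56 mm with black bands and a round-ended steel shaft, 11 mm thick, 58 mm long, pointing along its +x; origin on the axis at the handle's shoulder (shaft 0 to +58, handle 0 to -56 mm); 0.09 kg. Lies on the worktop, axis 12 mm up. Fully home, the shoulder meets the block's outer face.
- pin_tip (a point): tip of the pin's shaft
- clamp0 (a joint): captive clamp knob at (75,-75) mm in the base frame, rad: 0 = lug clear of the tray, 1.4 = end stop, lug pointing at the tray's axis and 6 to 8 mm over its rim. Grows clockwise seen from above; stiff (about 0.05 N m), stays where left. Starts between 0 and 0.25.
- clamp0_grip (a point): middle of that knob's black bar grip, on its turning axis: 40 mm long along this frame's x (the way the lug points), 14 mm thick, 24 mm high, top 74.5 mm above the worktop; z up
- clamp1 (a joint): captive clamp knob at (75,75) mm in the base frame, rad: 0 = lug clear of the tray, 1.4 = end stop, lug pointing at the tray's axis and 6 to 8 mm over its rim. Grows clockwise seen from above; stiff (about 0.05 N m), stays where left. Starts between 0 and 0.25.
- clamp1_grip (a point): middle of that knob's black bar grip, on its turning axis: 40 mm long along this frame's x (the way the lug points), 14 mm thick, 24 mm high, top 74.5 mm above the worktop; z up
- clamp2 (a joint): captive clamp knob at (-75,75) mm in the base frame, rad: 0 = lug clear of the tray, 1.4 = end stop, lug pointing at the tray's axis and 6 to 8 mm over its rim. Grows clockwise seen from above; stiff (about 0.05 N m), stays where left. Starts between 0 and 0.25.
- clamp2_grip (a point): middle of that knob's black bar grip, on its turning axis: 40 mm long along this frame's x (the way the lug points), 14 mm thick, 24 mm high, top 74.5 mm above the worktop; z up
- jar_yellow: yellow-capped spice jar, round, upright, 45 mm across and 100 mm tall, 0.08 to 0.15 kg, closed; origin at the centre of its underside, z up. It may be absent.
- jar_blue: white-capped, blue-labelled spice jar, round, upright, 47 mm across and 98 mm tall, 0.08 to 0.15 kg, closed; origin at the centre of its underside, z up. It may be absent.
- jar_green: white-capped, green-labelled spice jar, round, upright, 43 mm across and 100 mm tall, 0.08 to 0.15 kg, closed; origin at the centre of its underside, z up. It may be absent.
- honey_jar: bystander: honey jar; to be left where it is
- lemon: bystander: lemon; to be left where it is
- garlic: bystander: garlic bulb; to be left where it is

How it is judged:
On the way, in this order (a step that is already met when the one before it is completed fails the run):
1. the tray is turned so that its hole lines up with the block's hole (horizontal distance between tray_hole and rim_mark below 0.007 m), for 0.2 s.
2. the pin is fully home through block and tray (x of pin in the frame of base between -0.115 and -0.105 m and y of pin in the frame of base between -0.006 and 0.006 m and z of pin in the frame of base between 0.018 and 0.036 m and y of pin_tip in the frame of base between -0.006 and 0.006 m and z of pin_tip in the frame of base between 0.018 and 0.036 m and horizontal distance between tray_hole and rim_mark below 0.007 m), for 0.3 s.
3. all three clamp knobs are turned to their stops (value of joint each of clamp0, clamp1, clamp2 above 1.3 rad), for 0.2 s.
4. every jar stands in a compartment of the tray (horizontal distance between each of jar_yellow, jar_blue, jar_green and tray below 0.065 m and angle between each of jar_yellow, jar_blue, jar_green's own z axis and vertical below 0.12 rad and z of jar_yellow in the frame of tray between 0 and 0.012 m and linear speed of each of jar_yellow, jar_blue, jar_green below 0.03 m/s and z of jar_blue in the frame of tray between 0 and 0.012 m and z of jar_green in the frame of tray between 0 and 0.012 m), for 0.3 s.
At the end, for the whole second after the job is handed in: Tray flat in its base, hole within 7 mm of the mark; pin home (shoulder within 5 mm of the block's face, shaft in line within 6 mm); all three knobs beyond 1.3 rad; every jar present upright (within 0.12 rad) and still on the tray's floor, within 65 mm of its axis (all of step 2 and all of step 3 and all of step 4 and angle between tray's own z axis and vertical below 0.06 rad and z of tray in the frame of base below 0.014 m); the robot touches nothing.
It fails at once if a bystander (lemon, garlic or honey jar) is moved more than 3 cm (distance of any of honey_jar, lemon, garlic from where it was at the start of the episode above 0.03 m).
Of jar_yellow, jar_blue, jar_green only 2 to 3 are there at a start; the rules pass over those that are not, and their reading is None.
At some moment in a run one of pin may be knocked a few centimetres aside while the robot is not near it.
Once in a run the grip may slacken for a moment while it holds something.
It also fails if it takes over 208 s, if anything falls off the work surface, if the arm or the gripper's body presses on something with over 40 N, if the wrist force passes 120 N, or if a joint passes its speed limit or range.

## Working session

There is one attempt and no reset: what is moved stays moved. The work goes in short steps, Python scripts to look and compute and a shell command to move; the robot and the scene stay as the last step left them, time stands still between calls to the robot, and variables do not carry over. Pictures are saved under pics/ and viewed, at most 16 in all, crops included, and the job is handed in when it is done.

```bash
mkdir -p pics; cat > h.py <<'E'
import numpy as np, cv2
from workcell import readout, imaging, manip
from scipy.spatial.transform import Rotation as R
def cam(n):
    c=imaging.camera(n); c['R']=cv2.Rodrigues(np.array(c['rvec'],float))[0]; c['t']=np.array(c['tvec'],float).ravel(); return c
def ray(c,u,v):
    x=np.array([(u-c['cx'])/c['fx'],(v-c['cy'])/c['fy']]); y=x.copy()
    for _ in range(20): y=x/(1+c['k1']*(y@y))
    d=c['R'].T@np.array([y[0],y[1],1]); return -c['R'].T@c['t'],d
def onz(c,u,v,z):
    o,d=ray(c,u,v); return (o+d*(z-o[2])/d[2])[:2]
def proj(c,p):
    q=c['R']@np.array(p,float)+c['t']; s=q[:2]/q[2]; s=s*(1+c['k1']*(s@s)); return np.array([s[0]*c['fx']+c['cx'],s[1]*c['fy']+c['cy']])
def save(c,n,box=None,k=1):
    im=c['color'][:,:,::-1]
    if box: im=im[box[1]:box[3],box[0]:box[2]]
    if k!=1: im=cv2.resize(im,None,fx=k,fy=k,interpolation=cv2.INTER_CUBIC)
    cv2.imwrite('pics/'+n,im)
E
python3 - <<'E'
from h import *
for n in('top','side'):
    c=cam(n); save(c,n+'0.png'); print(n,c['fx'],c['cx'],c['k1'],-c['R'].T@c['t'],c['R'][2])
print(readout.get_obs())
E
```

```text
top 492.7164308807602 307.66042504431357 -0.1525374211551177 [0.4486199  0.25606852 1.00947225] [ 0.11569929  0.00576599 -0.99326755]
side 493.42142467032335 315.0846691690354 -0.1472045587327565 [ 0.37048857 -0.54152488  0.57930014] [ 0.16720412  0.8327073  -0.52786488]
{'clock': 0.1, 'joint_pos': array([-1.31555931,  0.33278444, -0.06472384,  1.46087857,  0.0215606 ,
        1.34988854, -0.08849636]), 'joint_velocities': array([ 0.00023888, -0.00258958, -0.00095954, -0.00346349,  0.00023739,
        0.00068914,  0.00057513]), 'tau': array([ 1.49174979e-03, -6.26754355e+01,  4.89761413e-02, -3.92424059e+01,
        1.63313054e-02,  7.02352670e-03, -5.91069534e-05]), 'position': array([0.17131113, 0.60072928, 0.24760051]), 'ee_rot': array([ 1.38453683e-01,  9.90368708e-01, -6.27597189e-04, -8.16953550e-05]), 'ft_force': array([-0.34351074,  0.45050341, -0.64713724]), 'torque': array([-0.00937549,  0.02149155, -0.0864621 ]), 'grasp_force': 0.0, 'grip_width': 0.9994717399558948}
```

View pics/top0.png

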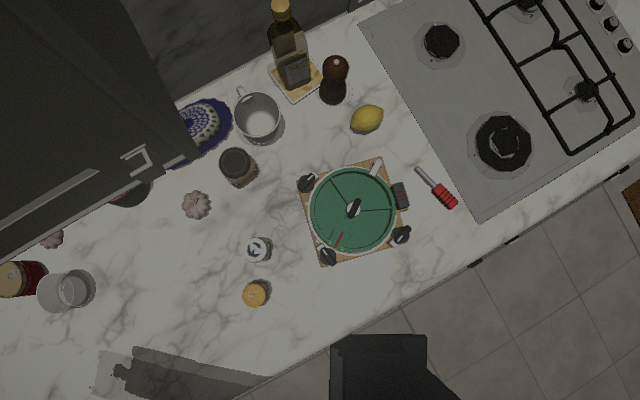

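View pics/side0.png

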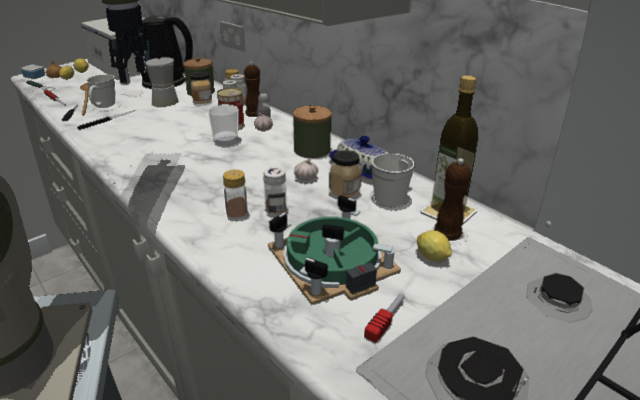

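The top view shows the carousel at about (352,210), the block at (401,195), the pin at (437,188), the yellow jar at (254,295) and a white-capped jar at (257,249). The knobs are near (307,183), (327,256) and (400,236). I'll take a zoomed crop for detail.

```bash
python3 - <<'E'
from h import *
c=cam('top'); save(c,'top1.png',(230,140,470,310),3.3)
for n,u,v,z in[('axis',352,210,.076),('block',401,195,.048),('yel',254,295,.1),('wh',257,249,.1),('lemon',367,118,.02),('pinh',446,197,.012),('k307',307,183,.07),('k327',327,256,.07),('k400',400,236,.07)]:
    print(n,onz(c,u,v,z).round(3))
E
```

```text
axis [0.542 0.177]
block [0.576 0.077]
yel [0.381 0.357]
wh [0.465 0.354]
lemon [0.74  0.141]
pinh [ 0.578 -0.023]
k307 [0.594 0.263]
k327 [0.454 0.223]
k400 [0.494 0.084]
```

View pics/top1.png

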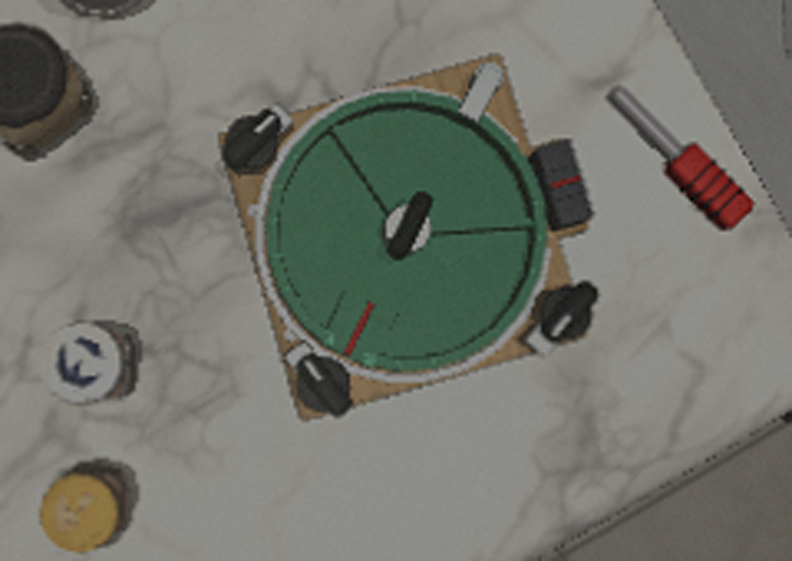

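```bash
cat > m.py <<'E'
from h import *
c=cam('top'); P=lambda x,y,z: onz(c,230+x/3.3-.35,140+y/3.3-.35,z)
A,B,C=P(498,55,.01),P(220,135,.01),P(300,418,.01)
print('corners',A,B,C,'len',np.linalg.norm(A-B),np.linalg.norm(C-B),'ctr',(A+C)/2,'yaw',np.degrees(np.arctan2(*(B-A)[::-1])),np.degrees(np.arctan2(*(C-B)[::-1]))-90)
print('blockline',P(551,186,.048),P(580,179,.048))
hsv=cv2.cvtColor(c['color'],cv2.COLOR_RGB2HSV)
g=cv2.inRange(hsv,(65,60,40),(95,255,255)); 
n,l,s,ct=cv2.connectedComponentsWithStats(g); i=1+s[1:,4].argmax(); pts=np.argwhere(l==i)[:,::-1]
h=cv2.convexHull(pts.astype(np.int32))[:,0]; w=np.array([onz(c,u,v,.042) for u,v in h]); (cc,r)=cv2.minEnclosingCircle((w*1000).astype(np.float32)); print('tray',cc,r)
red=cv2.inRange(hsv,(0,110,50),(8,255,255))|cv2.inRange(hsv,(172,110,50),(180,255,255))
n,l,s,ct=cv2.connectedComponentsWithStats(cv2.morphologyEx(red,cv2.MORPH_CLOSE,np.ones((5,5))))
for i in range(1,n):
    if s[i,4]>6: print('red',ct[i],s[i,4],onz(c,*ct[i],.042),onz(c,*ct[i],.02))
print('redline tray',P(347,355,.042),P(373,303,.04))
print('handle',P(425,198,.076),P(398,255,.076))
print('pintip',P(612,92,.012),'handle end',P(738,215,.02),'shoulder',P(681,160,.015))
for nm,lo,hi in[('yel',(15,120,90),(30,255,255))]:
    m=cv2.inRange(hsv,lo,hi); n,l,s,ct=cv2.connectedComponentsWithStats(m)
    for i in range(1,n):
        if s[i,4]>100: print(nm,ct[i],s[i,4],onz(c,*ct[i],.1))
print('white',P(85,362,.098),'yel',P(80,513,.1))
for k in[((245,155),(280,117)),((343,408),(308,365)),((592,290),(548,335))]: print('knob',[P(*q,.0745) for q in k])
E
python3 m.py
```

```text
corners [0.6612308  0.11202696] [0.60801967 0.28573351] [0.43377433 0.23412076] len 0.18167385905697842 0.18172868625623026 ctr [0.54750256 0.17307386] yaw 107.0312776672792 -253.50032150087696
blockline [0.57375044 0.0860598 ] [0.57821641 0.0684647 ]
tray (546.9727172851562, 171.30734252929688) 84.8700942993164
red [445.32081911 195.88054608] 293 [ 0.57613022 -0.01368429] [ 0.57902976 -0.01981838]
red [400.88235294 194.58823529] 17 [0.57750478 0.07641251] [0.58043558 0.07232719]
red [338.11111111 239.63888889] 36 [0.48675017 0.20096193] [0.48761724 0.19970882]
redline tray [0.47181768 0.20733551] [0.50301068 0.19196126]
handle [0.56213458 0.16453187] [0.52884028 0.1800775 ]
pintip [0.63840267 0.04044065] handle end [ 0.56085522 -0.03615565] shoulder [ 0.59549992 -0.00195444]
yel [279.40437158   4.73770492] 183 [0.9508936  0.32323463]
yel [366.67741935 117.23064516] 620 [0.71786178 0.15087591]
yel [254.24107143 295.16666667] 336 [0.38054117 0.35693169]
white [0.46452952 0.35675067] yel [0.38064172 0.3575752 ]
knob [array([0.58614969, 0.26910041]), array([0.6087885 , 0.24902115])]
knob [array([0.44072141, 0.21099912]), array([0.46504821, 0.23128775])]
knob [array([0.50992501, 0.06717193]), array([0.48368419, 0.09299559])]
```

```bash
cat > p.py <<'E'
# p.py x y z yawY : prints the shifts/turns per call (tool axes, fractions) needed to get there
import sys; from h import *
def yaw(q): y=R.from_quat(q).apply([0,1,0]); return np.degrees(np.arctan2(y[1],y[0]))
o=readout.get_obs(); p=np.array(o['position']); a=yaw(o['ee_rot']); t=np.array([float(v) for v in sys.argv[1:4]]); b=float(sys.argv[4]) if len(sys.argv)>4 else a
turn=-(b-a); d=t-p  # tool yaw = -world yaw
print('at',p.round(4),'yawY',round(a,1),'F',np.round(o['ft_force'],1),'grip',round(o['grip_width'],3),round(o['grasp_force'],1),'t',round(o['clock'],1),'j7',round(o['joint_pos'][6],2))
n=max(1,int(np.ceil(max(np.linalg.norm(d)/.2,abs(turn)/35))))
for i in range(n):
    y=np.radians(a-turn*i/n); X=np.array([-np.sin(-y)*-1*-1,0,0])
    ey=np.array([np.cos(y),np.sin(y),0]); ez=np.array([0,0,-1.]); ex=np.cross(ey,ez)
    s=d/n; print([round(float(v),3) for v in (s@ex/.4,s@ey/.4,s@ez/.4,turn/n/60)])
E
sed -i 's/ X=.*$//' p.py
python3 p.py .546 .172 .15 -115.5
```

```text
at [0.1713 0.6009 0.2478] yawY 74.1 F [-0.4  0.4  0.3] grip 1.004 0.0 t 0.2 j7 -0.09
[-0.199, -0.129, 0.041, 0.527]
[-0.237, -0.006, 0.041, 0.527]
[-0.205, 0.12, 0.041, 0.527]
[-0.112, 0.209, 0.041, 0.527]
[0.014, 0.237, 0.041, 0.527]
[0.136, 0.194, 0.041, 0.527]
```

```bash

python3 -m crank '[[-0.2,-0.129,0.041,0.527],[-0.2,-0.129,0.041,0.527],[-0.2,-0.129,0.041,0.527],[-0.2,-0.129,0.041,0.527],[-0.2,-0.129,0.041,0.527]]' 0.2 40
python3 -m crank '[[-0.237,-0.006,0.041,0.527],[-0.237,-0.006,0.041,0.527],[-0.237,-0.006,0.041,0.527],[-0.237,-0.006,0.041,0.527],[-0.237,-0.006,0.041,0.527]]'
python3 -m crank '[[-0.205,0.12,0.041,0.527],[-0.205,0.12,0.041,0.527],[-0.205,0.12,0.041,0.527],[-0.205,0.12,0.041,0.527],[-0.205,0.12,0.041,0.527]]'
python3 -m crank '[[-0.112,0.209,0.041,0.527],[-0.112,0.209,0.041,0.527],[-0.112,0.209,0.041,0.527],[-0.112,0.209,0.041,0.527],[-0.112,0.209,0.041,0.527]]'
python3 -m crank '[[0.014,0.237,0.041,0.527],[0.014,0.237,0.041,0.527],[0.014,0.237,0.041,0.527],[0.014,0.237,0.041,0.527],[0.014,0.237,0.041,0.527]]'
python3 p.py .546 .172 .12 -115.5
```

```text
clock: 0.62
position: [0.2354, 0.5283, 0.2318]
ee_rot: [0.408, 0.913, -0.0, 0.0]
ft_force: [-0.7, 0.5, -0.0]
grip_width: 0.599
grasp_force: 0.0
clock: 1.03
position: [0.2975, 0.4567, 0.2153]
ee_rot: [0.641, 0.768, -0.0, 0.0]
ft_force: [-0.5, 1.5, -0.6]
grip_width: 0.599
grasp_force: 0.0
clock: 1.45
position: [0.3599, 0.3851, 0.1989]
ee_rot: [0.826, 0.564, -0.0, 0.0]
ft_force: [0.2, 0.9, -0.4]
grip_width: 0.598
grasp_force: 0.0
clock: 1.87
position: [0.422, 0.3135, 0.1824]
ee_rot: [0.948, 0.318, -0.0, 0.0]
ft_force: [-0.4, 0.3, 0.1]
grip_width: 0.597
grasp_force: 0.0
clock: 2.28
position: [0.4842, 0.2417, 0.166]
ee_rot: [0.999, 0.047, -0.0, 0.0]
ft_force: [0.1, 0.4, 0.4]
grip_width: 0.609
grasp_force: 0.0
at [0.4842 0.2417 0.166 ] yawY -84.6 F [0.1 0.4 0.4] grip 0.609 0.0 t 2.3 j7 -1.93
[0.137, 0.188, 0.115, 0.515]
```

```bash

python3 -m crank '[[0.137,0.188,0.115,0.515],[0.137,0.188,0.115,0.515],[0.137,0.188,0.115,0.515],[0.137,0.188,0.115,0.515],[0.137,0.188,0.115,0.515]]'
python3 -m crank '[[0,0,0.07,0],[0,0,0.135,0],[0,0,0.135,0],[0,0,0.135,0],[0,0,0.135,0]]'
python3 -m crank '[[0,0,0,0],[0,0,0,0],[0,0,0,0],[0,0,0,0],[0,0,0,0]]' -1 40
python3 p.py .546 .172 .066 16.8
python3 -c "
from h import *
c=cam('side'); save(c,'s2.png',(240,160,440,340),3.3)"
```

```text
clock: 2.7
position: [0.5462, 0.1722, 0.1193]
ee_rot: [0.975, -0.221, -0.0, 0.001]
ft_force: [-0.4, 0.5, -0.2]
grip_width: 0.595
grasp_force: 0.0
clock: 3.12
position: [0.5465, 0.1742, 0.0675]
ee_rot: [0.976, -0.216, 0.0, -0.0]
ft_force: [0.3, -0.1, 0.7]
grip_width: 0.598
grasp_force: 0.0
clock: 3.53
position: [0.5477, 0.1738, 0.0695]
ee_rot: [0.976, -0.216, 0.001, -0.001]
ft_force: [-4.8, -3.2, 22.4]
grip_width: 0.129
grasp_force: 47.9
at [0.5477 0.1738 0.0695] yawY -115.0 F [-4.8 -3.2 22.4] grip 0.129 47.9 t 3.5 j7 -2.17
[-0.0, 0.001, 0.002, -0.549]
[-0.001, 0.001, 0.002, -0.549]
[-0.002, 0.0, 0.002, -0.549]
[-0.001, -0.001, 0.002, -0.549]
```

View pics/s2.png

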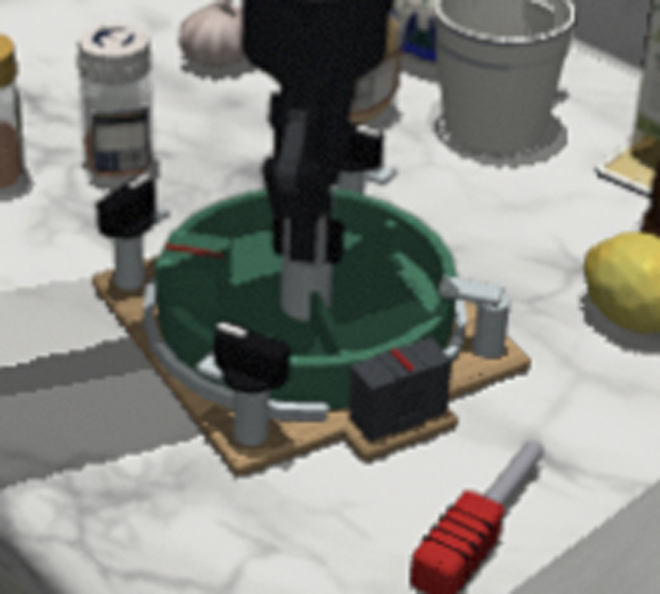

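The gripper holds the bar handle; the tips press slightly on the grey post. The pin still lies at lower right, and the block is at (400,385) in the crop. I'll ease up 2 mm and turn.

```bash

python3 -m crank '[[0,0,-0.006,-0.1],[0,0,-0.006,-0.22],[0,0,-0.006,-0.33],[0,0,-0.006,-0.44],[0,0,-0.006,-0.55]]'
python3 -m crank '[[0,0,0,-0.11],[0,0,0,-0.22],[0,0,0,-0.33],[0,0,0,-0.44],[0,0,0,-0.55]]'
python3 -m crank '[[0,0,0,-0.11],[0,0,0,-0.22],[0,0,0,-0.33],[0,0,0,-0.44],[0,0,0,-0.55]]'
python3 -m crank '[[0,0,0,-0.11],[0,0,0,-0.22],[0,0,0,-0.33],[0,0,0,-0.44],[0,0,0,-0.55]]'
python3 -m crank '[[0,0,0,0],[0,0,0,0]]'
python3 p.py .546 .172 .066 16.8
python3 -c "
from h import *
c=cam('top'); save(c,'t3.png',(290,140,450,270),4)"
```

```text
clock: 4.0
position: [0.5463, 0.1744, 0.0696]
ee_rot: [0.997, 0.073, 0.001, -0.0]
ft_force: [0.0, 0.4, 0.3]
grip_width: 0.129
grasp_force: 41.1
clock: 4.42
position: [0.5463, 0.1742, 0.0696]
ee_rot: [0.935, 0.353, 0.001, -0.0]
ft_force: [0.3, 0.3, -0.1]
grip_width: 0.13
grasp_force: 41.1
clock: 4.83
position: [0.5462, 0.1743, 0.0696]
ee_rot: [0.797, 0.605, 0.001, 0.0]
ft_force: [0.8, -0.5, -0.3]
grip_width: 0.13
grasp_force: 41.0
clock: 5.25
position: [0.5463, 0.1742, 0.0696]
ee_rot: [0.592, 0.806, 0.001, 0.0]
ft_force: [-0.5, 0.1, -0.3]
grip_width: 0.13
grasp_force: 41.0
clock: 5.42
position: [0.5463, 0.1742, 0.0696]
ee_rot: [0.596, 0.803, 0.001, 0.0]
ft_force: [-1.1, -1.0, 3.8]
grip_width: 0.13
grasp_force: 42.4
at [0.5463 0.1742 0.0696] yawY 16.9 F [-1.1 -1.   3.8] grip 0.13 42.4 t 5.4 j7 -0.04
[-0.005, -0.002, 0.009, 0.001]
```

View pics/t3.png

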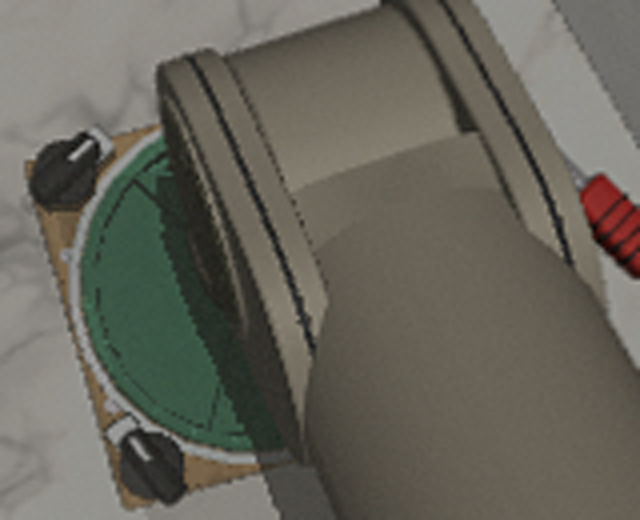

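The tray has turned, but the arm hides the block. I'll release, back off to the right and check.

```bash

python3 -m crank '[[0,0,0,0],[0,0,0,0],[0,0,-0.05,0],[0,0,-0.15,0],[0,0,-0.25,0]]' 0.4
python3 p.py .46 -.12 .2 -45.3
```

```text
clock: 5.88
position: [0.5447, 0.1737, 0.1685]
ee_rot: [0.595, 0.804, -0.002, -0.001]
ft_force: [1.8, 0.4, -0.3]
grip_width: 0.705
grasp_force: 0.0
at [0.5447 0.1737 0.1685] yawY 17.0 F [ 1.8  0.4 -0.3] grip 0.705 0.0 t 5.9 j7 -0.06
[-0.32, -0.208, -0.039, 0.519]
[-0.382, -0.013, -0.039, 0.519]
```

```bash

python3 -m crank '[[-0.32,-0.208,-0.039,0.519],[-0.32,-0.208,-0.039,0.519],[-0.32,-0.208,-0.039,0.519],[-0.32,-0.208,-0.039,0.519],[-0.32,-0.208,-0.039,0.519]]'
python3 -m crank '[[-0.382,-0.013,-0.039,0.519],[-0.382,-0.013,-0.039,0.519],[-0.382,-0.013,-0.039,0.519],[-0.382,-0.013,-0.039,0.519],[-0.382,-0.013,-0.039,0.519]]'
python3 -c "
from h import *
c=cam('top'); save(c,'t4.png',(290,140,490,290),4)"
```

```text
clock: 6.3
position: [0.5028, 0.0206, 0.1851]
ee_rot: [0.794, 0.608, -0.0, 0.001]
ft_force: [1.0, -0.3, 0.5]
grip_width: 0.696
grasp_force: 0.0
clock: 6.72
position: [0.4599, -0.126, 0.2007]
ee_rot: [0.928, 0.373, 0.0, 0.001]
ft_force: [0.4, 0.1, -0.3]
grip_width: 0.702
grasp_force: 0.0
```

View pics/t4.png

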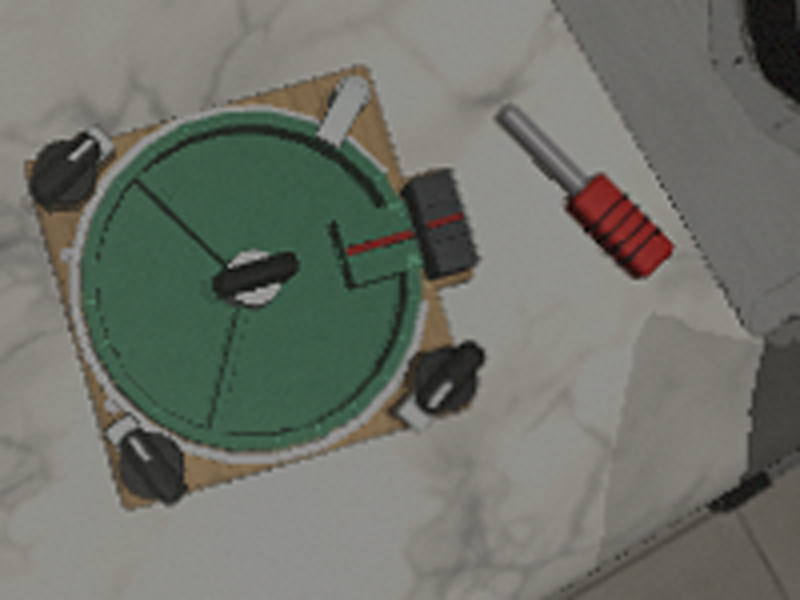

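The red lines on tray ((348,251) to (413,236) in the crop) and block ((418,232) to (462,217)) nearly meet. I'll put numbers on this and on the pin.

```bash
python3 - <<'E'
from h import *
c=cam('top'); hsv=cv2.cvtColor(c['color'],cv2.COLOR_RGB2HSV)
red=cv2.inRange(hsv,(0,90,40),(10,255,255))|cv2.inRange(hsv,(170,90,40),(180,255,255))
def line(box,z):
    x0,y0,x1,y1=box; v,u=np.nonzero(red[y0:y1,x0:x1]); w=np.array([onz(c,a+x0,b+y0,z) for a,b in zip(u,v)]); m=w.mean(0); d=np.linalg.svd(w-m)[2][0]; t=(w-m)@d
    print(len(w),'mean',m,'ang',np.degrees(np.arctan2(d[1],d[0])),'ends',m+d*t.min(),m+d*t.max()); return m
line((374,190,394,206),.042); line((395,190,409,202),.048)
line((425,175,465,215),.024)
P=lambda x,y,z: onz(c,290+x/4-.375,140+y/4-.375,z)
a,b=P(503,112,.012),P(578,190,.012); print('shaft',a,b,np.degrees(np.arctan2(*(a-b)[::-1])))
A,B,C,D=P(370,67,.01),P(25,163,.01),P(126,510,.01),P(478,280,.01)
print('corners',A,B,C,(A+C)/2,np.degrees(np.arctan2(*(B-A)[::-1])),np.degrees(np.arctan2(*(C-B)[::-1])))
print('block top corners',[P(*q,.048) for q in((402,182),(452,168),(478,266),(428,277))])
E
```

```text
39 mean [0.56577621 0.10943351] ang -74.56152906254226 ends [0.56118761 0.12604873] [0.57050767 0.09230098]
19 mean [0.57651674 0.07739546] ang 106.91344387009234 ends [0.5790746  0.06898364] [0.57408525 0.08539166]
322 mean [ 0.57808121 -0.01769026] ang -134.33064580361292 ends [0.59724293 0.00192448] [ 0.55873053 -0.03749844]
shaft [0.63820996 0.0398764 ] [0.5979907  0.00120468] 43.87621782418987
corners [0.66116177 0.10876168] [0.60839122 0.28664683] [0.43216352 0.23296132] [0.54666265 0.1708615 ] 106.52326321345473 -163.05731217357587
block top corners [array([0.59531469, 0.09883679]), array([0.60269903, 0.07376338]), array([0.55396186, 0.06128683]), array([0.54820982, 0.08624499])]
```

```bash
python3 p.py .5775 -.0178 .1 -45.7
```

```text
at [ 0.4614 -0.1206  0.2   ] yawY -45.5 F [0.5 0.8 0.1] grip 0.7 0.0 t 6.8 j7 -0.62
[0.387, 0.02, 0.25, 0.004]
```

```bash

python3 -m crank '[[0.387,0.02,0.1,0.004],[0.387,0.02,0.2,0.004],[0.387,0.02,0.25,0.004],[0.387,0.02,0.25,0.004],[0.387,0.02,0.25,0.004]]' 0.3
python3 -m crank '[[0,0,0,0],[0,0,0.08,0],[0,0,0.16,0],[0,0,0.192,0],[0,0,0.192,0]]' 0.3
python3 p.py .5775 -.0178 .023 -45.7
```

```text
clock: 7.23
position: [0.5778, -0.0107, 0.0959]
ee_rot: [0.924, 0.383, -0.001, -0.001]
ft_force: [-1.0, 0.2, -0.2]
grip_width: 0.648
grasp_force: 0.0
clock: 7.65
position: [0.5748, -0.0157, 0.0203]
ee_rot: [0.925, 0.38, -0.003, -0.001]
ft_force: [-0.8, -0.0, 0.8]
grip_width: 0.652
grasp_force: 0.0
at [ 0.5748 -0.0157  0.0203] yawY -45.3 F [-0.8 -0.   0.8] grip 0.652 0.0 t 7.7 j7 -0.69
[0.001, 0.009, -0.007, 0.006]
```

Close, then lift a little to check.

```bash

python3 -m crank '[[0,0.009,-0.007,0.006],[0,0.009,-0.007,0.006],[0,0.009,-0.007,0.006],[0,0.009,-0.007,0.006],[0,0.009,-0.007,0.006]]' -1 50
python3 -m crank '[[0,0,0,0],[0,0,0,0],[0,0,-0.05,0],[0,0,-0.08,0],[0,0,-0.08,0]]'
python3 p.py .592 -.045 .038 16.8
```

```text
clock: 8.07
position: [0.5816, -0.0191, 0.0285]
ee_rot: [0.927, 0.376, 0.002, 0.001]
ft_force: [-0.5, -0.2, 5.5]
grip_width: 0.267
grasp_force: 50.0
clock: 8.48
position: [0.5822, -0.0188, 0.0618]
ee_rot: [0.927, 0.376, 0.003, 0.001]
ft_force: [0.9, 0.3, -1.0]
grip_width: 0.264
grasp_force: 49.3
at [ 0.5822 -0.0188  0.0618] yawY -45.8 F [ 0.9  0.3 -1. ] grip 0.264 49.3 t 8.5 j7 -0.71
[-0.014, 0.032, 0.03, -0.522]
[-0.029, 0.02, 0.03, -0.522]
```

```bash

python3 p.py .6085 -.03 .062 16.8
```

```text
at [ 0.5822 -0.0188  0.0618] yawY -45.8 F [ 0.9  0.3 -1. ] grip 0.264 49.3 t 8.5 j7 -0.71
[0.014, 0.033, -0.0, -0.522]
[-0.005, 0.035, -0.0, -0.522]
```

```bash

python3 -m crank '[[0.014,0.033,0,-0.1],[0.014,0.033,0,-0.2],[0.014,0.033,0,-0.3],[0.014,0.033,0,-0.41],[0.014,0.033,0,-0.522]]'
python3 -m crank '[[-0.005,0.035,0,-0.1],[-0.005,0.035,0,-0.2],[-0.005,0.035,0,-0.3],[-0.005,0.035,0,-0.41],[-0.005,0.035,0,-0.522]]'
python3 -m crank '[[0,0,0,0],[0,0,0,0]]'
python3 p.py .6085 -.03 .062 16.8
python3 -c "
from h import *
c=cam('side'); save(c,'s5.png',(320,220,460,340),5)
c=cam('top'); save(c,'t5.png',(340,140,480,240),5)"
```

```text
clock: 8.9
position: [0.5932, -0.0243, 0.0579]
ee_rot: [0.789, 0.615, 0.0, 0.0]
ft_force: [-0.1, -0.1, -0.4]
grip_width: 0.262
grasp_force: 49.3
clock: 9.32
position: [0.6062, -0.0298, 0.058]
ee_rot: [0.594, 0.805, 0.0, 0.0]
ft_force: [0.4, -0.1, -1.1]
grip_width: 0.264
grasp_force: 49.4
clock: 9.48
position: [0.6061, -0.0298, 0.058]
ee_rot: [0.597, 0.802, 0.0, 0.0]
ft_force: [0.6, 0.1, -1.0]
grip_width: 0.268
grasp_force: 49.4
at [ 0.6061 -0.0298  0.058 ] yawY 16.6 F [ 0.6  0.1 -1. ] grip 0.268 49.4 t 9.5 j7 0.32
[-0.002, 0.006, -0.01, -0.003]
```

View pics/s5.png

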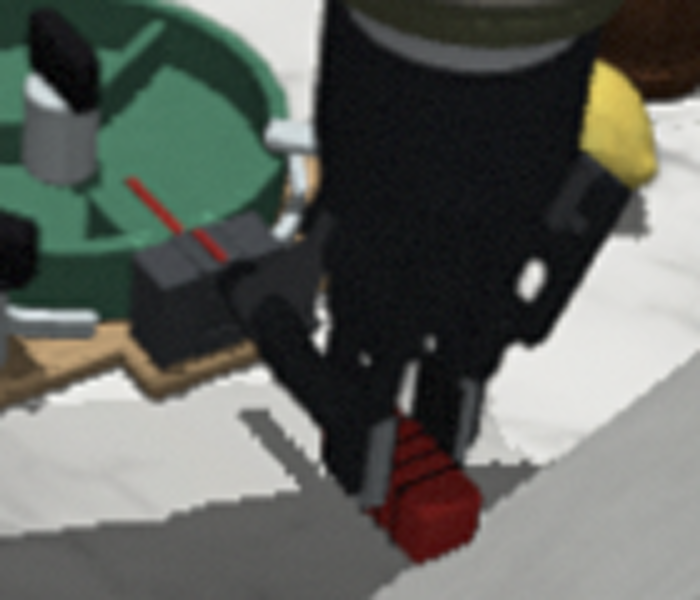

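View pics/t5.png

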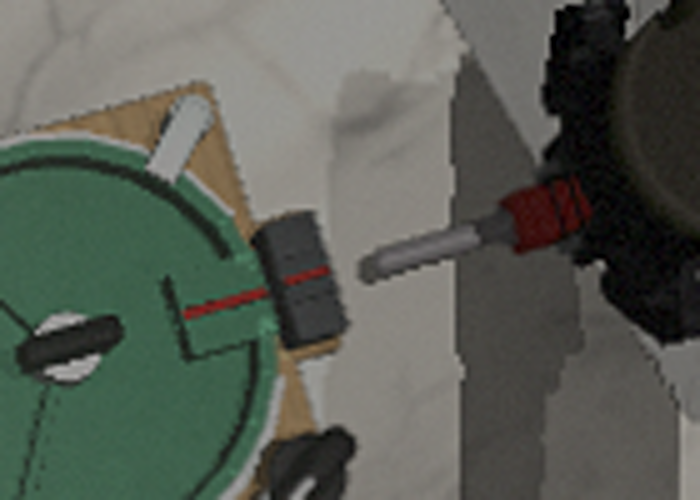

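Side: the pin is gripped level, its rear face centred near crop (437,527). Top: the tip is at crop (365,270), the shaft runs to (500,228), and it points at the block's line end (328,270).

```bash
python3 - <<'E'
from h import *
t=cam('top'); s=cam('side'); th=np.radians(106.8); e=np.array([np.cos(th),np.sin(th)]); n=np.array([-e[1],e[0]])
ax=np.array([.5475,.172]); T=lambda x,y:(340+x/5-.4,140+y/5-.4); z=.045
for _ in range(8):
    tip=onz(t,*T(361,270),z)+0; a=onz(t,*T(375,267),z); b=onz(t,*T(500,228),z)
    sr=(tip-ax)@e-.114
    o,d=ray(s,320+437/5-.4,220+527/5-.4); k=(sr-(o[:2]-ax)@e)/(d[:2]@e); z=(o+d*k)[2]; rear=o+d*k
print('z',z,'tip base',(tip-ax)@e,(tip-ax)@n,'a,b lateral',(a-ax)@n,(b-ax)@n,'ang',np.degrees(np.arctan2(*(a-b)[::-1])),'rear lat',(rear[:2]-ax)@n)
for x,y in((328,270),(287,282)):
    w=onz(t,*T(x,y),.048); print('blk',(w-ax)@e,(w-ax)@n)
for x,y in((187,314),(265,293)):
    w=onz(t,*T(x,y),.042); print('tray',(w-ax)@e,(w-ax)@n)
print(readout.get_obs()['position'])
E
```

```text
z 0.04176590211527975 tip base -0.12197085856028 0.0030633465346186577 a,b lateral 0.0034729587938310607 0.002461655289047259 ang 107.87822324169713 rear lat 0.0056949800890462345
blk -0.10776983584979045 -0.00015208478060470794
blk -0.09059644997594389 -0.00010700372114140297
tray -0.049648251357822304 0.0006214020779448006
tray -0.08205762029740356 0.0012234277773935716
[ 0.60607587 -0.02970944  0.05789483]
```

```bash

python3 -m crank '[[0,0.008,0.018,0.009],[0,0.008,0.037,0.009],[0,0.008,0.037,0.009],[0,0.008,0.037,0.009],[0,0.008,0.037,0.009]]'
python3 -m crank '[[0.01,0,0,0],[0.02,0,0,0],[0.03,0,0,0],[0.04,0,0,0],[0.05,0,0,0]]'
python3 -m crank '[[0.01,0,0,0],[0.02,0,0,0],[0.03,0,0,0],[0.03,0,0,0],[0.03,0,0,0]]'
python3 p.py .6085 -.03 .0433 16.8
```

```text
clock: 10.1
position: [0.609, -0.0288, 0.0428]
ee_rot: [0.6, 0.8, -0.0, -0.0]
ft_force: [-0.1, -0.1, -0.9]
grip_width: 0.261
grasp_force: 55.1
clock: 10.52
position: [0.6034, -0.0089, 0.0432]
ee_rot: [0.6, 0.8, 0.0, -0.0]
ft_force: [0.2, -0.3, -1.6]
grip_width: 0.261
grasp_force: 55.1
clock: 10.93
position: [0.6001, 0.0022, 0.0431]
ee_rot: [0.599, 0.8, 0.0, -0.0]
ft_force: [0.1, 0.4, -0.9]
grip_width: 0.264
grasp_force: 55.1
at [0.6001 0.0022 0.0431] yawY 16.3 F [ 0.1  0.4 -0.9] grip 0.264 55.1 t 10.9 j7 0.26
[-0.083, -0.002, -0.0, -0.008]
```

```bash

python3 -m crank '[[0.01,0,0,0],[0.02,0,0,0],[0.03,0,0,0],[0.04,0,0,0],[0.05,0,0,0]]'
python3 -m crank '[[0.01,0,0,0],[0.02,0,0,0],[0.03,0,0,0],[0.04,0,0,0],[0.04,0,0,0]]'
python3 -m crank '[[0.004,0,0,0],[0.008,0,0,0],[0.012,0,0,0],[0.012,0,0,0],[0.012,0,0,0]]'
```

```text
clock: 11.35
position: [0.5941, 0.0214, 0.043]
ee_rot: [0.6, 0.8, -0.0, -0.0]
ft_force: [-0.8, -1.0, -0.9]
grip_width: 0.263
grasp_force: 55.2
clock: 11.77
position: [0.5897, 0.0377, 0.043]
ee_rot: [0.599, 0.801, 0.0, -0.0]
ft_force: [-1.9, 1.6, -1.3]
grip_width: 0.26
grasp_force: 55.2
clock: 12.18
position: [0.5886, 0.0413, 0.0431]
ee_rot: [0.6, 0.8, 0.0, -0.0]
ft_force: [-1.5, -0.9, -1.3]
grip_width: 0.265
grasp_force: 55.2
```

```bash

python3 -m crank '[[0.005,0,0,0],[0.01,0,0,0],[0.01,0,0,0],[0.01,0,0,0]]'
python3 -c "
from h import *
c=cam('top'); save(c,'t6.png',(340,140,480,240),5)
c=cam('side'); save(c,'s6.png',(320,220,460,340),4)"
```

```text
clock: 12.52
position: [0.588, 0.0431, 0.0432]
ee_rot: [0.6, 0.8, -0.0, 0.001]
ft_force: [0.1, -6.3, -1.3]
grip_width: 0.264
grasp_force: 55.0
```

View pics/t6.png

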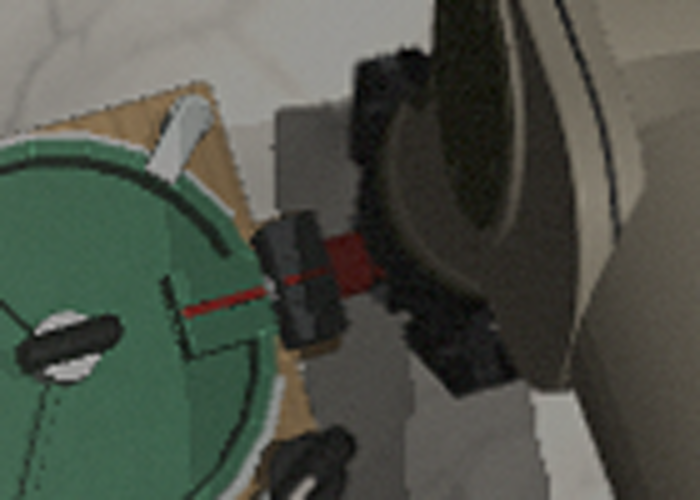

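The handle's shoulder sits against the block, with no visible gap at crop (330,270). I'll release and go to clamp2.

```bash

python3 -m crank '[[0,0,0,0],[0,0,0,0],[0,0,-0.05,0],[0,0,-0.15,0],[0,0,-0.2,0]]' 0.1
python3 p.py .4974 .0785 .11 45.5
```

```text
clock: 13.03
position: [0.5887, 0.0456, 0.1266]
ee_rot: [0.6, 0.8, 0.001, 0.001]
ft_force: [1.1, -0.5, -0.1]
grip_width: 0.552
grasp_force: 0.0
at [0.5887 0.0456 0.1266] yawY 16.3 F [ 1.1 -0.5 -0.1] grip 0.552 0.0 t 13.0 j7 0.17
[0.143, -0.196, 0.041, -0.486]
```

```bash

python3 -m crank '[[0.143,-0.196,0,-0.486],[0.143,-0.196,0,-0.486],[0.143,-0.196,0,-0.486],[0.143,-0.196,0.02,-0.486],[0.143,-0.196,0.041,-0.486]]' 0.2
python3 -m crank '[[0,0,0,0],[0,0,0,0]]'
python3 p.py .4974 .0785 .071 45.5
python3 -c "
from h import *
c=cam('side'); save(c,'s7.png',(240,160,440,340),3.3)"
```

```text
clock: 13.45
position: [0.4963, 0.079, 0.1075]
ee_rot: [0.375, 0.927, 0.001, 0.001]
ft_force: [0.0, -0.2, -0.5]
grip_width: 0.599
grasp_force: 0.0
clock: 13.62
position: [0.4964, 0.0776, 0.1063]
ee_rot: [0.381, 0.925, -0.0, -0.0]
ft_force: [-0.3, -0.2, -1.2]
grip_width: 0.605
grasp_force: 0.0
at [0.4964 0.0776 0.1063] yawY 45.2 F [-0.3 -0.2 -1.2] grip 0.605 0.0 t 13.6 j7 0.55
[-0.0, 0.003, 0.088, -0.005]
```

View pics/s7.png

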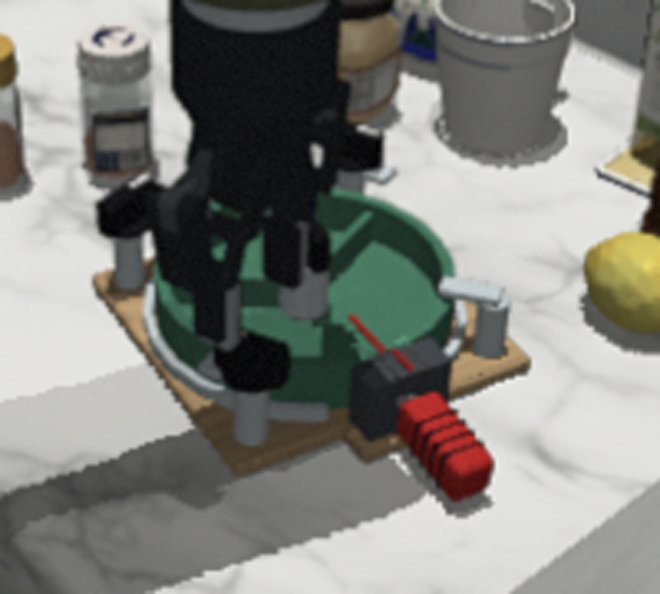

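The pin is home, and the fingers stand above knob 2's black bar at (255,355).

```bash

python3 -m crank '[[0,0.003,0.04,0],[0,0.003,0.088,0],[0,0.003,0.088,0],[0,0.003,0.088,0]]' 
python3 -m crank '[[0,0,0,0],[0,0,0,0],[0,0,0,0],[0,0,0,0]]' -1 40
python3 p.py .4974 .0785 .071 -32
```

```text
clock: 14.0
position: [0.4969, 0.0783, 0.0712]
ee_rot: [0.38, 0.925, -0.001, -0.001]
ft_force: [-0.5, 1.0, 0.4]
grip_width: 0.599
grasp_force: 0.0
clock: 14.33
position: [0.4981, 0.0788, 0.0726]
ee_rot: [0.379, 0.925, 0.001, 0.001]
ft_force: [1.5, 0.9, 4.4]
grip_width: 0.155
grasp_force: 41.5
at [0.4981 0.0788 0.0726] yawY 45.5 F [1.5 0.9 4.4] grip 0.155 41.5 t 14.3 j7 0.55
[0.0, -0.001, 0.001, 0.43]
[-0.0, -0.001, 0.001, 0.43]
[-0.0, -0.001, 0.001, 0.43]
```

```bash

python3 -m crank '[[0,0,0,0.09],[0,0,0,0.18],[0,0,0,0.26],[0,0,0,0.35],[0,0,0,0.43]]' 
python3 -m crank '[[0,0,0,0.09],[0,0,0,0.18],[0,0,0,0.26],[0,0,0,0.35],[0,0,0,0.43]]' 
python3 -c "from h import *;print(readout.get_obs()['torque'])"
python3 -m crank '[[0,0,0,0.09],[0,0,0,0.18],[0,0,0,0.22],[0,0,0,0.28],[0,0,0,0.34]]' 
python3 -c "from h import *;print(readout.get_obs()['torque'])"
python3 -m crank '[[0,0,0,0.04],[0,0,0,0.09],[0,0,0,0.09]]' 
python3 -c "from h import *;print(readout.get_obs()['torque'])"
python3 p.py .4974 .0785 .071 -32
```

```text
clock: 14.75
position: [0.4977, 0.0786, 0.0726]
ee_rot: [0.578, 0.816, 0.001, 0.001]
ft_force: [-1.8, -0.8, 7.7]
grip_width: 0.15
grasp_force: 42.1
clock: 15.17
position: [0.4973, 0.0785, 0.0726]
ee_rot: [0.746, 0.666, 0.0, 0.0]
ft_force: [-3.5, -1.4, 9.4]
grip_width: 0.155
grasp_force: 42.4
[-0.29142727  0.86499586  0.01537397]
clock: 15.58
position: [0.497, 0.0786, 0.0726]
ee_rot: [0.851, 0.525, 0.0, -0.0]
ft_force: [-5.3, -1.0, 13.2]
grip_width: 0.154
grasp_force: 42.6
[-0.26000122  1.27699039  0.09078354]
clock: 15.83
position: [0.497, 0.0787, 0.0726]
ee_rot: [0.875, 0.485, -0.0, 0.0]
ft_force: [-5.8, -2.3, 11.7]
grip_width: 0.151
grasp_force: 56.3
[-0.45846793  1.24415775  1.0614604 ]
at [0.497  0.0787 0.0726] yawY -32.0 F [-5.8 -2.3 11.7] grip 0.151 56.3 t 15.8 j7 -0.75
[0.0, 0.001, 0.004, -0.0]
```

```bash

python3 -m crank '[[0,0,0,0],[0,0,0,0],[0,0,-0.05,0],[0,0,-0.1,0],[0,0,-0.1,0]]' 0.2
python3 p.py .454 .2221 .107 129.8
```

```text
clock: 16.25
position: [0.499, 0.0789, 0.1148]
ee_rot: [0.874, 0.485, 0.002, 0.0]
ft_force: [1.6, -1.0, 1.1]
grip_width: 0.602
grasp_force: 0.0
at [0.499  0.0789 0.1148] yawY -32.0 F [ 1.6 -1.   1.1] grip 0.602 0.0 t 16.2 j7 -0.77
[0.049, -0.057, 0.004, -0.539]
[0.072, -0.022, 0.004, -0.539]
[0.072, 0.02, 0.004, -0.539]
[0.051, 0.055, 0.004, -0.539]
[0.013, 0.074, 0.004, -0.539]
```

```bash

python3 -m crank '[[0.049,-0.057,0,-0.539],[0.049,-0.057,0,-0.539],[0.049,-0.057,0,-0.539],[0.049,-0.057,0,-0.539],[0.049,-0.057,0,-0.539]]'
python3 -m crank '[[0.072,-0.022,0,-0.539],[0.072,-0.022,0,-0.539],[0.072,-0.022,0,-0.539],[0.072,-0.022,0,-0.539],[0.072,-0.022,0,-0.539]]'
python3 -m crank '[[0.072,0.02,0,-0.539],[0.072,0.02,0,-0.539],[0.072,0.02,0,-0.539],[0.072,0.02,0,-0.539],[0.072,0.02,0,-0.539]]'
python3 -m crank '[[0.051,0.055,0,-0.539],[0.051,0.055,0,-0.539],[0.051,0.055,0,-0.539],[0.051,0.055,0,-0.539],[0.051,0.055,0,-0.539]]'
python3 -m crank '[[0.013,0.074,0.004,-0.539],[0.013,0.074,0.004,-0.539],[0.013,0.074,0.004,-0.539],[0.013,0.074,0.004,-0.539],[0.013,0.074,0.004,-0.539]]' 
python3 -m crank '[[0,0,0,0]]' 
python3 p.py .454 .2221 .071 129.8
```

```text
clock: 16.67
position: [0.488, 0.1074, 0.1113]
ee_rot: [0.702, 0.712, 0.0, -0.0]
ft_force: [-0.1, -0.6, -0.8]
grip_width: 0.601
grasp_force: 0.0
clock: 17.08
position: [0.479, 0.1361, 0.1112]
ee_rot: [0.476, 0.879, 0.0, -0.0]
ft_force: [-0.5, 0.7, -0.7]
grip_width: 0.598
grasp_force: 0.0
clock: 17.5
position: [0.4701, 0.1647, 0.1112]
ee_rot: [0.212, 0.977, 0.0, -0.0]
ft_force: [1.4, -0.0, -0.0]
grip_width: 0.603
grasp_force: 0.0
clock: 17.92
position: [0.4609, 0.1932, 0.1112]
ee_rot: [-0.068, 0.998, 0.0, -0.0]
ft_force: [0.8, -0.4, 0.8]
grip_width: 0.605
grasp_force: 0.0
clock: 18.33
position: [0.4519, 0.2219, 0.1096]
ee_rot: [-0.343, 0.939, 0.0, -0.0]
ft_force: [0.1, -0.4, -0.3]
grip_width: 0.604
grasp_force: 0.0
clock: 18.42
position: [0.452, 0.2218, 0.1096]
ee_rot: [-0.341, 0.94, 0.0, -0.0]
ft_force: [0.2, 0.2, -0.1]
grip_width: 0.6
grasp_force: 0.0
at [0.452  0.2218 0.1096] yawY 129.9 F [ 0.2  0.2 -0.1] grip 0.6 0.0 t 18.4 j7 1.69
[-0.004, -0.003, 0.097, 0.002]
```

```bash

python3 -m crank '[[-0.004,-0.003,0.04,0],[-0.004,-0.003,0.08,0],[-0.004,-0.003,0.096,0],[-0.004,-0.003,0.096,0],[-0.004,-0.003,0.096,0]]' 
python3 -m crank '[[0,0,0,0],[0,0,0,0],[0,0,0,0],[0,0,0,0]]' -1 40
python3 p.py .454 .2221 .071 58
python3 -m crank '[[0,0,0,0.09],[0,0,0,0.18],[0,0,0,0.26],[0,0,0,0.35],[0,0,0,0.43]]' 
python3 -m crank '[[0,0,0,0.09],[0,0,0,0.18],[0,0,0,0.26],[0,0,0,0.35],[0,0,0,0.43]]' 
python3 -c "from h import *;print(readout.get_obs()['torque'])"
python3 -m crank '[[0,0,0,0.06],[0,0,0,0.12],[0,0,0,0.18],[0,0,0,0.24],[0,0,0,0.28]]' 
python3 -c "from h import *;print(readout.get_obs()['torque'])"
python3 p.py .454 .2221 .071 58
```

```text
clock: 18.83
position: [0.4539, 0.2219, 0.0716]
ee_rot: [-0.34, 0.941, 0.0, -0.0]
ft_force: [-0.1, 0.4, 0.7]
grip_width: 0.601
grasp_force: 0.0
clock: 19.17
position: [0.4536, 0.223, 0.0724]
ee_rot: [-0.34, 0.94, 0.001, 0.0]
ft_force: [-6.3, 3.0, 7.5]
grip_width: 0.152
grasp_force: 39.9
at [0.4536 0.223  0.0724] yawY 129.8 F [-6.3  3.   7.5] grip 0.152 39.9 t 19.2 j7 1.68
[0.0, -0.001, 0.001, 0.399]
[-0.0, -0.001, 0.001, 0.399]
[-0.0, -0.001, 0.001, 0.399]
clock: 19.58
position: [0.4537, 0.2229, 0.0724]
ee_rot: [-0.12, 0.993, 0.001, 0.0]
ft_force: [-4.7, 0.9, 6.7]
grip_width: 0.153
grasp_force: 40.0
clock: 20.0
position: [0.4537, 0.2227, 0.0725]
ee_rot: [0.105, 0.994, 0.0, -0.0]
ft_force: [-5.0, -0.4, 7.7]
grip_width: 0.153
grasp_force: 40.1
[-0.10392817  1.15700505  0.08688662]
clock: 20.42
position: [0.4536, 0.2226, 0.0724]
ee_rot: [0.249, 0.969, 0.0, -0.0]
ft_force: [-4.5, 0.5, 8.2]
grip_width: 0.154
grasp_force: 40.5
[-0.16783559  1.20724056  0.55319345]
at [0.4536 0.2226 0.0724] yawY 61.2 F [-4.5  0.5  8.2] grip 0.154 40.5 t 20.4 j7 0.52
[-0.002, -0.001, 0.004, 0.054]
```

```bash

python3 -m crank '[[0,0,0,0.02],[0,0,0,0.035],[0,0,0,0.035]]' 
python3 -c "from h import *;print(readout.get_obs()['torque'])"
python3 -m crank '[[0,0,0,0],[0,0,0,0],[0,0,-0.05,0],[0,0,-0.1,0],[0,0,-0.1,0]]' 0.2
python3 p.py .5976 .2655 .11 48.4
```

```text
clock: 20.67
position: [0.4536, 0.2227, 0.0724]
ee_rot: [0.264, 0.964, 0.0, -0.0]
ft_force: [-4.5, -0.7, 8.9]
grip_width: 0.155
grasp_force: 45.7
[-0.18616265  1.16899143  1.04116528]
clock: 21.08
position: [0.4559, 0.2228, 0.115]
ee_rot: [0.265, 0.964, 0.002, 0.002]
ft_force: [0.5, -0.2, -0.3]
grip_width: 0.604
grasp_force: 0.0
at [0.4559 0.2228 0.115 ] yawY 59.2 F [ 0.5 -0.2 -0.3] grip 0.604 0.0 t 21.1 j7 0.49
[-0.25, 0.273, 0.012, 0.18]
```

```bash

python3 -m crank '[[-0.25,0.273,0.01,0.18],[-0.25,0.273,0.01,0.18],[-0.25,0.273,0.01,0.18],[-0.25,0.273,0.01,0.18],[-0.25,0.273,0.01,0.18]]' 
python3 -m crank '[[0,0,0,0],[0,0,0,0]]' 
python3 p.py .5976 .2655 .071 48.4
python3 -c "
from h import *
c=cam('top'); save(c,'t8.png',(230,140,430,290),4)"
```

```text
clock: 21.5
position: [0.5993, 0.265, 0.1063]
ee_rot: [0.355, 0.935, 0.0, 0.001]
ft_force: [-1.7, -0.8, -0.5]
grip_width: 0.599
grasp_force: 0.0
clock: 21.67
position: [0.595, 0.2644, 0.1069]
ee_rot: [0.355, 0.935, -0.0, -0.0]
ft_force: [0.2, -1.2, 0.5]
grip_width: 0.598
grasp_force: 0.0
at [0.595  0.2644 0.1069] yawY 48.5 F [ 0.2 -1.2  0.5] grip 0.598 0.0 t 21.7 j7 0.37
[-0.003, 0.006, 0.09, 0.001]
```

View pics/t8.png

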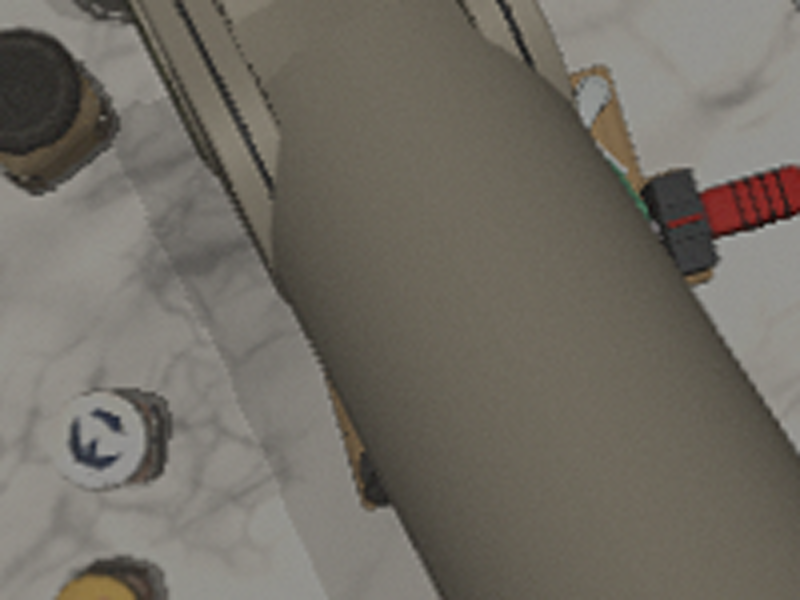

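The arm hides the knob; the pin is still home against the block, and the white jar is at crop (100,440). The knob position comes from the base frame, which worked for the other two.

```bash

python3 -m crank '[[-0.003,0.006,0.04,0],[-0.003,0.006,0.08,0],[-0.003,0.006,0.09,0],[-0.003,0.006,0.09,0],[-0.003,0.006,0.09,0]]' 
python3 -m crank '[[0,0,0,0],[0,0,0,0],[0,0,0,0],[0,0,0,0]]' -1 40
python3 p.py .5976 .2655 .071 -28
python3 -m crank '[[0,0,0,0.09],[0,0,0,0.18],[0,0,0,0.26],[0,0,0,0.35],[0,0,0,0.43]]' 
python3 -m crank '[[0,0,0,0.09],[0,0,0,0.18],[0,0,0,0.26],[0,0,0,0.35],[0,0,0,0.43]]' 
python3 -c "from h import *;print(readout.get_obs()['torque'])"
python3 -m crank '[[0,0,0,0.08],[0,0,0,0.16],[0,0,0,0.24],[0,0,0,0.32],[0,0,0,0.38]]' 
python3 -c "from h import *;print(readout.get_obs()['torque'])"
python3 p.py .5976 .2655 .071 -31
```

```text
clock: 22.13
position: [0.598, 0.2657, 0.0722]
ee_rot: [0.355, 0.935, 0.0, 0.0]
ft_force: [-0.8, 0.5, 0.1]
grip_width: 0.602
grasp_force: 0.0
clock: 22.47
position: [0.5984, 0.2654, 0.0725]
ee_rot: [0.355, 0.935, 0.0, 0.0]
ft_force: [-2.2, -2.5, 4.6]
grip_width: 0.154
grasp_force: 39.2
at [0.5984 0.2654 0.0725] yawY 48.4 F [-2.2 -2.5  4.6] grip 0.154 39.2 t 22.5 j7 0.37
[0.001, -0.0, 0.001, 0.425]
[0.0, -0.001, 0.001, 0.425]
[0.0, -0.001, 0.001, 0.425]
clock: 22.88
position: [0.5976, 0.2648, 0.0724]
ee_rot: [0.557, 0.831, -0.001, -0.0]
ft_force: [-8.8, -5.8, 9.4]
grip_width: 0.149
grasp_force: 39.9
clock: 23.3
position: [0.5967, 0.2647, 0.0724]
ee_rot: [0.728, 0.686, -0.002, -0.001]
ft_force: [-14.2, -6.1, 14.6]
grip_width: 0.153
grasp_force: 40.5
[-1.43852672  2.99040527  0.12211339]
clock: 23.72
position: [0.5957, 0.2649, 0.0724]
ee_rot: [0.849, 0.529, -0.003, -0.001]
ft_force: [-18.6, -7.1, 18.1]
grip_width: 0.153
grasp_force: 40.9
[-1.47821996  3.89534104  0.07262727]
at [0.5957 0.2649 0.0724] yawY -26.2 F [-18.6  -7.1  18.1] grip 0.153 40.9 t 23.7 j7 -0.82
[0.003, 0.003, 0.003, 0.08]
```

```bash

python3 -m crank '[[-0.003,0.002,-0.003,0.03],[-0.003,0.002,-0.003,0.06],[-0.003,0.002,-0.003,0.08],[-0.003,0.002,-0.003,0.08]]' 
python3 -c "from h import *;print(readout.get_obs()['torque'])"
python3 -m crank '[[0,0,0,0.02],[0,0,0,0.04],[0,0,0,0.06],[0,0,0,0.06]]' 
python3 -c "from h import *;print(readout.get_obs()['torque'])"
```

```text
clock: 24.05
position: [0.5955, 0.2646, 0.0725]
ee_rot: [0.869, 0.495, -0.003, -0.001]
ft_force: [-13.4, -2.2, 8.7]
grip_width: 0.155
grasp_force: 47.1
[-0.63318642  3.03360719  0.88192941]
clock: 24.38
position: [0.5955, 0.2646, 0.0726]
ee_rot: [0.884, 0.468, -0.003, -0.001]
ft_force: [-14.6, -3.1, 9.3]
grip_width: 0.155
grasp_force: 68.1
[-0.78467062  3.01874214  1.76305252]
```

```bash

python3 -m crank '[[0,0,0,0],[0,0,0,0],[0,0,-0.05,0],[0,0,-0.15,0],[0,0,-0.25,0]]' 0.5
python3 p.py .4645 .3567 .2 60
```

```text
clock: 24.8
position: [0.5979, 0.2636, 0.1729]
ee_rot: [0.884, 0.467, -0.001, 0.0]
ft_force: [1.7, 0.0, 1.0]
grip_width: 0.749
grasp_force: 0.0
at [0.5979 0.2636 0.1729] yawY -34.4 F [1.7 0.  1. ] grip 0.749 0.0 t 24.8 j7 -0.97
[0.001, -0.136, -0.023, -0.524]
[0.072, -0.115, -0.023, -0.524]
[0.121, -0.061, -0.023, -0.524]
```

```bash

python3 -m crank '[[0,-0.136,-0.023,-0.524],[0,-0.136,-0.023,-0.524],[0,-0.136,-0.023,-0.524],[0,-0.136,-0.023,-0.524],[0,-0.136,-0.023,-0.524]]' 1
python3 -m crank '[[0.072,-0.115,-0.023,-0.524],[0.072,-0.115,-0.023,-0.524],[0.072,-0.115,-0.023,-0.524],[0.072,-0.115,-0.023,-0.524],[0.072,-0.115,-0.023,-0.524]]'
python3 -c "
from h import *
c=cam('top'); save(c,'t9.png',(230,140,430,290),4)"
python3 -m crank '[[0.121,-0.061,-0.023,-0.524],[0.121,-0.061,-0.023,-0.524],[0.121,-0.061,-0.023,-0.524],[0.121,-0.061,-0.023,-0.524],[0.121,-0.061,-0.023,-0.524]]'
python3 -m crank '[[0,0,0,0]]'
python3 p.py .4645 .3567 .082 60
python3 -c "
from h import *
c=cam('top'); save(c,'t10.png',(210,140,450,320),3.3)"
```

```text
clock: 25.22
position: [0.5537, 0.2951, 0.1825]
ee_rot: [0.722, 0.692, 0.001, 0.0]
ft_force: [-0.4, -0.5, -0.1]
grip_width: 1.001
grasp_force: 0.0
clock: 25.63
position: [0.5093, 0.3262, 0.1917]
ee_rot: [0.508, 0.861, 0.001, 0.0]
ft_force: [0.5, 0.5, 0.1]
grip_width: 0.999
grasp_force: 0.0
clock: 26.1
position: [0.4647, 0.357, 0.2007]
ee_rot: [0.256, 0.967, 0.0, 0.0]
ft_force: [-0.6, 0.9, -0.3]
grip_width: 0.997
grasp_force: 0.0
clock: 26.18
position: [0.4649, 0.3567, 0.2006]
ee_rot: [0.259, 0.966, 0.0, 0.0]
ft_force: [0.4, 0.1, -0.1]
grip_width: 0.999
grasp_force: 0.0
at [0.4649 0.3567 0.2006] yawY 60.0 F [ 0.4  0.1 -0.1] grip 0.999 0.0 t 26.2 j7 0.33
[0.001, -0.001, 0.296, -0.0]
```

View pics/t10.png

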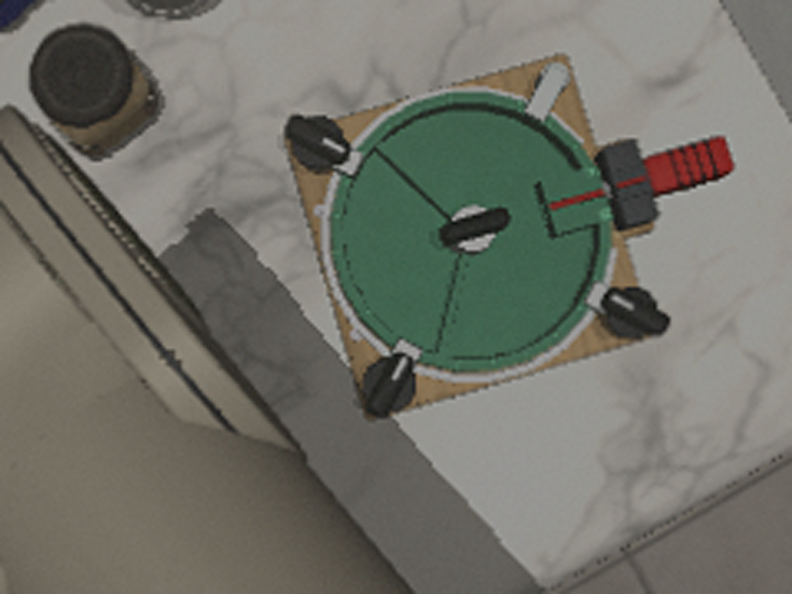

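All three knobs point at the axis and the pin is home. Now down on the white-capped jar.

```bash

python3 -m crank '[[0,0,0.08,0],[0,0,0.16,0],[0,0,0.24,0],[0,0,0.296,0],[0,0,0.296,0]]'
python3 -m crank '[[0,0,0,0],[0,0,0,0],[0,0,0,0],[0,0,0,0],[0,0,0,0]]' -1 40
python3 -m crank '[[0,0,0,0],[0,0,-0.05,0],[0,0,-0.1,0],[0,0,-0.18,0],[0,0,-0.25,0]]'
python3 p.py .533 .2199 .19 16.8
```

```text
clock: 26.65
position: [0.4624, 0.3548, 0.0771]
ee_rot: [0.261, 0.965, -0.003, -0.002]
ft_force: [-1.2, -0.3, -0.1]
grip_width: 1.0
grasp_force: 0.0
clock: 27.07
position: [0.4659, 0.358, 0.0845]
ee_rot: [0.259, 0.966, 0.002, 0.001]
ft_force: [0.4, -0.4, 6.0]
grip_width: 0.545
grasp_force: 38.8
clock: 27.48
position: [0.4647, 0.3569, 0.1846]
ee_rot: [0.259, 0.966, 0.001, 0.0]
ft_force: [0.0, 0.8, -1.7]
grip_width: 0.545
grasp_force: 39.1
at [0.4647 0.3569 0.1846] yawY 59.9 F [ 0.   0.8 -1.7] grip 0.545 39.1 t 27.5 j7 0.33
[-0.16, -0.105, -0.007, 0.36]
[-0.187, -0.039, -0.007, 0.36]
```

```bash

python3 -m crank '[[-0.16,-0.105,-0.007,0.09],[-0.16,-0.105,-0.007,0.18],[-0.16,-0.105,-0.007,0.27],[-0.16,-0.105,-0.007,0.36],[-0.16,-0.105,-0.007,0.36]]'
python3 -m crank '[[-0.187,-0.039,-0.007,0.09],[-0.187,-0.039,-0.007,0.18],[-0.187,-0.039,-0.007,0.27],[-0.187,-0.039,-0.007,0.36],[-0.187,-0.039,-0.007,0.36]]'
python3 -m crank '[[0,0,0,0],[0,0,0,0]]'
python3 p.py .533 .2199 .105 16.8
python3 -c "
from h import *
c=cam('side'); save(c,'s11.png',(240,90,440,320),2.6)"
```

```text
clock: 27.9
position: [0.4995, 0.2881, 0.1861]
ee_rot: [0.438, 0.899, 0.001, 0.0]
ft_force: [0.2, 0.9, -0.8]
grip_width: 0.547
grasp_force: 38.9
clock: 28.32
position: [0.5334, 0.2202, 0.1883]
ee_rot: [0.597, 0.802, 0.001, 0.0]
ft_force: [0.6, 0.4, -2.4]
grip_width: 0.548
grasp_force: 39.0
clock: 28.48
position: [0.5329, 0.221, 0.1879]
ee_rot: [0.594, 0.804, 0.0, -0.0]
ft_force: [-0.8, -0.1, -2.1]
grip_width: 0.547
grasp_force: 39.0
at [0.5329 0.221  0.1879] yawY 17.1 F [-0.8 -0.1 -2.1] grip 0.547 39.0 t 28.5 j7 -0.12
[-0.003, -0.001, 0.207, 0.005]
```

View pics/s11.png

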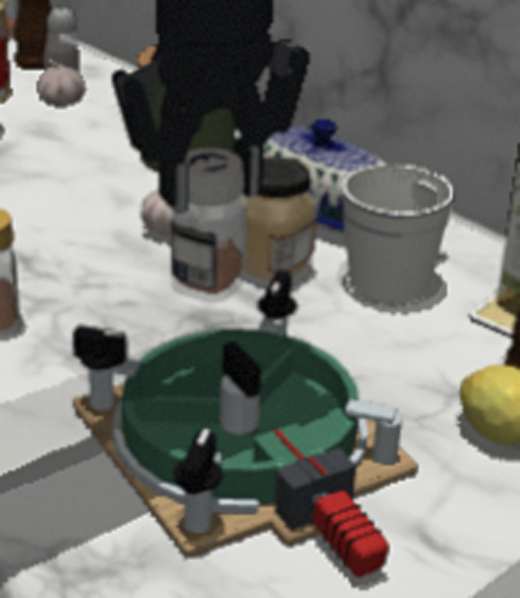

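The jar hangs upright in the grip at crop (208,225), clear of the handle. I'll lower to just above the floor, checking against projection.

```bash

python3 -c "
from h import *
c=cam('side')
for dy in(-.005,0,.005): print(dy,(proj(c,[.5329-.289*dy,.221+.957*dy,.103])-[240,90])*2.6,(proj(c,[.5329-.289*dy,.221+.957*dy,.201])-[240,90])*2.6)"
python3 -m crank '[[-0.003,-0.001,0.05,0.005],[-0.003,-0.001,0.1,0.005],[-0.003,-0.001,0.15,0.005],[-0.003,-0.001,0.18,0.005],[-0.003,-0.001,0.18,0.005]]'
python3 -m crank '[[0,0,0.01,0],[0,0,0.02,0],[0,0,0.025,0],[0,0,0.025,0]]'
```

```text
-0.005 [211.46368831 289.70873857] [213.59027127 165.09042655]
0 [208.11589209 286.43709583] [210.0367239  162.17696133]
0.005 [204.79535305 283.19217649] [206.51428086 159.2895471 ]
clock: 29.0
position: [0.5315, 0.2185, 0.1129]
ee_rot: [0.598, 0.802, -0.002, -0.001]
ft_force: [-0.5, 0.2, -1.1]
grip_width: 0.545
grasp_force: 39.1
clock: 29.33
position: [0.5333, 0.219, 0.1058]
ee_rot: [0.598, 0.801, 0.0, 0.0]
ft_force: [-0.5, 0.9, -2.1]
grip_width: 0.546
grasp_force: 39.2
```

```bash

python3 -m crank '[[0,0,0.006,0],[0,0,0.012,0],[0,0,0.013,0],[0,0,0.013,0]]'
```

```text
clock: 29.67
position: [0.5334, 0.2191, 0.1007]
ee_rot: [0.598, 0.801, 0.0, 0.0]
ft_force: [0.2, -0.6, 0.7]
grip_width: 0.545
grasp_force: 39.6
```

```bash

python3 -m crank '[[0,0,0,0],[0,0,0,0],[0,0,0,0],[0,0,-0.05,0],[0,0,-0.12,0]]' 0.6
python3 -m crank '[[0,0,-0.1,0],[0,0,-0.15,0],[0,0,-0.15,0]]' 1
python3 p.py .3806 .357 .2 60
```

```text
clock: 30.08
position: [0.5315, 0.2182, 0.1464]
ee_rot: [0.598, 0.801, -0.002, -0.001]
ft_force: [1.1, -0.2, 0.5]
grip_width: 0.801
grasp_force: 0.0
clock: 30.33
position: [0.5353, 0.2197, 0.2138]
ee_rot: [0.599, 0.801, 0.004, 0.002]
ft_force: [1.3, 0.2, 0.4]
grip_width: 0.997
grasp_force: 0.0
at [0.5353 0.2197 0.2138] yawY 16.5 F [1.3 0.2 0.4] grip 0.997 0.0 t 30.3 j7 -0.13
[0.219, -0.137, 0.017, -0.363]
[0.254, -0.046, 0.017, -0.363]
```

```bash

python3 -m crank '[[0.219,-0.137,0.017,-0.363],[0.219,-0.137,0.017,-0.363],[0.219,-0.137,0.017,-0.363],[0.219,-0.137,0.017,-0.363],[0.219,-0.137,0.017,-0.363]]' 
python3 -m crank '[[0.254,-0.046,0.017,-0.363],[0.254,-0.046,0.017,-0.363],[0.254,-0.046,0.017,-0.363],[0.254,-0.046,0.017,-0.363],[0.254,-0.046,0.017,-0.363]]' 
python3 -m crank '[[0,0,0,0],[0,0,0,0]]' 
python3 p.py .3806 .357 .082 60
python3 - <<'E'
from h import *
s=cam('side'); t=cam('top')
hsv=cv2.cvtColor(s['color'],cv2.COLOR_RGB2HSV); m=cv2.inRange(hsv,(12,110,70),(30,255,255)); m[:, :180]=0; m[:,300:]=0; m[:150]=0
n,l,st,ct=cv2.connectedComponentsWithStats(m); i=1+st[1:,4].argmax(); print('yel cap side',ct[i],st[i],'expected cap centre',proj(s,[.3806,.357,.09]))
print('pocket0 jar cap expected top px',proj(t,[.533,.2199,.114]),'side',proj(s,[.533,.2199,.114]),proj(s,[.533,.2199,.016]))
save(s,'s12.png',(200,110,400,330),2.6)
E
```

```text
clock: 30.75
position: [0.4546, 0.2882, 0.2011]
ee_rot: [0.435, 0.9, -0.0, -0.0]
ft_force: [-0.0, -1.2, -0.1]
grip_width: 0.999
grasp_force: 0.0
clock: 31.17
position: [0.3784, 0.3557, 0.1945]
ee_rot: [0.259, 0.966, -0.0, 0.0]
ft_force: [-0.2, -1.1, 0.5]
grip_width: 0.999
grasp_force: 0.0
clock: 31.33
position: [0.3798, 0.3544, 0.1946]
ee_rot: [0.261, 0.965, -0.0, 0.0]
ft_force: [1.0, -0.5, 1.0]
grip_width: 1.001
grasp_force: 0.0
at [0.3798 0.3544 0.1946] yawY 59.8 F [ 1.  -0.5  1. ] grip 1.001 0.0 t 31.3 j7 0.21
[0.002, 0.007, 0.282, -0.004]
yel cap side [232.79518072 179.32931727] [224 171  19  17 249] expected cap centre [233.96024704 178.51859987]
pocket0 jar cap expected top px [330.17699031 212.62361268] side [320.29737572 195.36350213] [319.60820222 238.64022496]
```

View pics/s12.png

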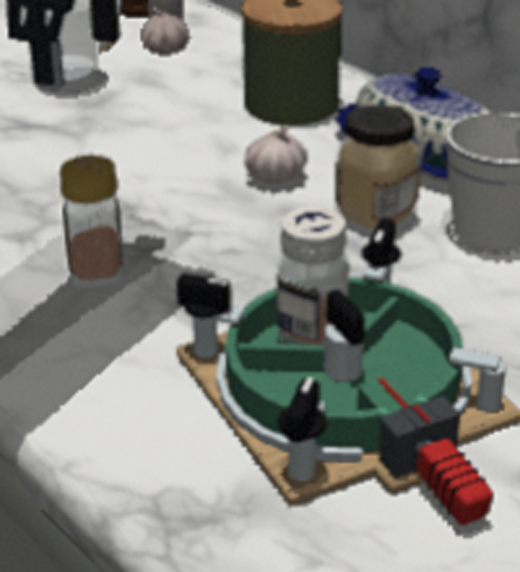

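The white jar stands upright in its compartment (crop (312,275)). The yellow jar is where I expected it, so I'll pick that next.

```bash

python3 -m crank '[[0.002,0.007,0.08,0],[0.002,0.007,0.16,0],[0.002,0.007,0.24,0],[0.002,0.007,0.282,0],[0.002,0.007,0.282,0]]'
python3 -m crank '[[0,0,0,0],[0,0,0,0],[0,0,0,0],[0,0,0,0],[0,0,0,0]]' -1 40
python3 -m crank '[[0,0,0,0],[0,0,-0.05,0],[0,0,-0.1,0],[0,0,-0.18,0],[0,0,-0.25,0]]'
python3 -m crank '[[0,0,-0.05,0],[0,0,-0.1,0],[0,0,-0.1,0]]'
python3 p.py .5962 .1606 .235 76.8
```

```text
clock: 31.85
position: [0.3778, 0.3561, 0.0781]
ee_rot: [0.259, 0.966, -0.003, -0.001]
ft_force: [-0.6, 0.2, -0.2]
grip_width: 1.007
grasp_force: 0.0
clock: 32.27
position: [0.3801, 0.3595, 0.0842]
ee_rot: [0.259, 0.966, 0.002, 0.001]
ft_force: [-1.2, -0.9, 7.9]
grip_width: 0.538
grasp_force: 39.0
clock: 32.68
position: [0.3791, 0.3585, 0.1844]
ee_rot: [0.259, 0.966, 0.001, 0.0]
ft_force: [0.9, 1.0, -1.6]
grip_width: 0.538
grasp_force: 40.1
clock: 32.93
position: [0.3805, 0.36, 0.2274]
ee_rot: [0.259, 0.966, 0.004, 0.002]
ft_force: [0.3, 0.1, -1.3]
grip_width: 0.54
grasp_force: 40.1
at [0.3805 0.36   0.2274] yawY 60.0 F [ 0.3  0.1 -1.3] grip 0.54 40.1 t 32.9 j7 0.2
[-0.358, -0.081, -0.01, -0.14]
[-0.342, -0.133, -0.01, -0.14]
```

```bash

python3 -m crank '[[-0.1,-0.02,-0.03,-0.04],[-0.2,-0.045,-0.03,-0.08],[-0.28,-0.063,-0.03,-0.12],[-0.358,-0.081,-0.03,-0.14],[-0.358,-0.081,-0.03,-0.14]]'
python3 -m crank '[[-0.1,-0.04,0,-0.04],[-0.19,-0.075,0,-0.08],[-0.28,-0.11,0,-0.12],[-0.342,-0.133,0,-0.14],[-0.342,-0.133,0,-0.14]]'
python3 -m crank '[[0,0,0,0],[0,0,0,0]]'
python3 p.py .5962 .1606 .117 76.8
```

```text
clock: 33.35
position: [0.4915, 0.2526, 0.2343]
ee_rot: [0.191, 0.982, -0.001, 0.001]
ft_force: [0.5, -0.6, -1.6]
grip_width: 0.535
grasp_force: 39.9
clock: 33.77
position: [0.5979, 0.153, 0.2338]
ee_rot: [0.118, 0.993, -0.001, 0.001]
ft_force: [-0.3, -0.1, -0.4]
grip_width: 0.536
grasp_force: 39.9
clock: 33.93
position: [0.5942, 0.16, 0.2338]
ee_rot: [0.115, 0.993, 0.0, -0.0]
ft_force: [0.6, 0.5, -0.2]
grip_width: 0.537
grasp_force: 39.9
at [0.5942 0.16   0.2338] yawY 76.8 F [ 0.6  0.5 -0.2] grip 0.537 39.9 t 33.9 j7 1.05
[-0.005, 0.003, 0.292, 0.001]
```

```bash

python3 -m crank '[[-0.005,0.003,0.07,0],[-0.005,0.003,0.14,0],[-0.005,0.003,0.2,0],[-0.005,0.003,0.26,0],[-0.005,0.003,0.26,0]]'
python3 -m crank '[[0,0,0.008,0],[0,0,0.016,0],[0,0,0.022,0],[0,0,0.022,0],[0,0,0.022,0]]'
python3 -m crank '[[0,0,0.008,0],[0,0,0.016,0],[0,0,0.018,0],[0,0,0.018,0]]'
python3 p.py .5962 .1606 .1 76.8
```

```text
clock: 34.35
position: [0.5933, 0.161, 0.1252]
ee_rot: [0.113, 0.994, -0.001, -0.003]
ft_force: [-1.6, 0.5, -1.9]
grip_width: 0.535
grasp_force: 39.9
clock: 34.77
position: [0.5972, 0.1602, 0.122]
ee_rot: [0.115, 0.993, 0.0, 0.001]
ft_force: [-1.0, -0.2, -0.9]
grip_width: 0.536
grasp_force: 39.9
clock: 35.1
position: [0.5966, 0.1599, 0.1135]
ee_rot: [0.115, 0.993, -0.0, -0.0]
ft_force: [-0.7, 1.1, -1.0]
grip_width: 0.534
grasp_force: 39.9
at [0.5966 0.1599 0.1135] yawY 76.8 F [-0.7  1.1 -1. ] grip 0.534 39.9 t 35.1 j7 1.07
[0.001, 0.001, 0.034, 0.001]
```

```bash

python3 -m crank '[[0,0,0.008,0],[0,0,0.016,0],[0,0,0.022,0],[0,0,0.022,0]]'
python3 -m crank '[[0,0,0.004,0],[0,0,0.008,0],[0,0,0.01,0],[0,0,0.01,0]]'
```

```text
clock: 35.43
position: [0.5965, 0.1599, 0.1043]
ee_rot: [0.115, 0.993, -0.0, -0.0]
ft_force: [0.1, -0.6, -1.5]
grip_width: 0.539
grasp_force: 39.9
clock: 35.77
position: [0.5968, 0.1599, 0.1009]
ee_rot: [0.115, 0.993, -0.0, -0.0]
ft_force: [-0.7, -0.9, -1.2]
grip_width: 0.535
grasp_force: 39.9
```

```bash

python3 -m crank '[[0,0,0.003,0],[0,0,0.005,0],[0,0,0.005,0],[0,0,0.005,0]]'
```

```text
clock: 36.1
position: [0.5975, 0.1599, 0.1004]
ee_rot: [0.115, 0.993, 0.0, 0.001]
ft_force: [-3.8, -1.2, 8.8]
grip_width: 0.535
grasp_force: 42.0
```

On the floor. I'll release, lift away and check.

```bash

python3 -m crank '[[0,0,-0.003,0],[0,0,-0.003,0],[0,0,-0.003,0],[0,0,-0.05,0],[0,0,-0.12,0]]' 0.6
python3 -m crank '[[0,0,-0.1,0],[0,0,-0.2,0],[0,0,-0.25,0],[0,0,-0.25,0],[0,0,-0.25,0]]'
python3 p.py .42 -.1 .3 20
```

```text
clock: 36.52
position: [0.595, 0.1595, 0.1447]
ee_rot: [0.114, 0.993, -0.001, -0.002]
ft_force: [-0.0, 0.5, -0.0]
grip_width: 0.801
grasp_force: 0.0
clock: 36.93
position: [0.5974, 0.1601, 0.2483]
ee_rot: [0.115, 0.993, 0.001, 0.001]
ft_force: [-0.8, 0.3, -0.5]
grip_width: 0.801
grasp_force: 0.0
at [0.5974 0.1601 0.2483] yawY 76.8 F [-0.8  0.3 -0.5] grip 0.801 0.0 t 36.9 j7 1.06
[0.142, -0.367, -0.065, 0.474]
[-0.05, -0.39, -0.065, 0.474]
```

```bash

python3 -m crank '[[0.142,-0.367,-0.065,0.474],[0.142,-0.367,-0.065,0.474],[0.142,-0.367,-0.065,0.474],[0.142,-0.367,-0.065,0.474],[0.142,-0.367,-0.065,0.474]]'
python3 -m crank '[[-0.05,-0.39,-0.065,0.474],[-0.05,-0.39,-0.065,0.474],[-0.05,-0.39,-0.065,0.474],[-0.05,-0.39,-0.065,0.474],[-0.05,-0.39,-0.065,0.474]]'
python3 -m crank '[[0,0,0,0],[0,0,0,0],[0,0,0,0],[0,0,0,0],[0,0,0,0]]'
python3 - <<'E'
from h import *
t=cam('top'); s=cam('side')
a=cv2.resize(t['color'][130:290,270:470],(500,400)); b=cv2.resize(s['color'][160:340,260:410],(300,360)); b=cv2.copyMakeBorder(b,0,40,0,0,cv2.BORDER_CONSTANT)
cv2.imwrite('pics/end.png',np.hstack([a,b])[:,:,::-1])
E
```

```text
clock: 37.35
position: [0.5055, 0.0234, 0.2732]
ee_rot: [0.362, 0.932, -0.001, -0.0]
ft_force: [0.4, -0.3, 0.6]
grip_width: 0.799
grasp_force: 0.0
clock: 37.77
position: [0.4165, -0.1056, 0.2992]
ee_rot: [0.58, 0.815, 0.0, -0.0]
ft_force: [0.8, -0.6, -0.3]
grip_width: 0.798
grasp_force: 0.0
clock: 38.18
position: [0.4198, -0.0992, 0.2985]
ee_rot: [0.573, 0.82, -0.0, -0.0]
ft_force: [-0.8, -0.5, 0.4]
grip_width: 0.797
grasp_force: 0.0
```

View pics/end.png

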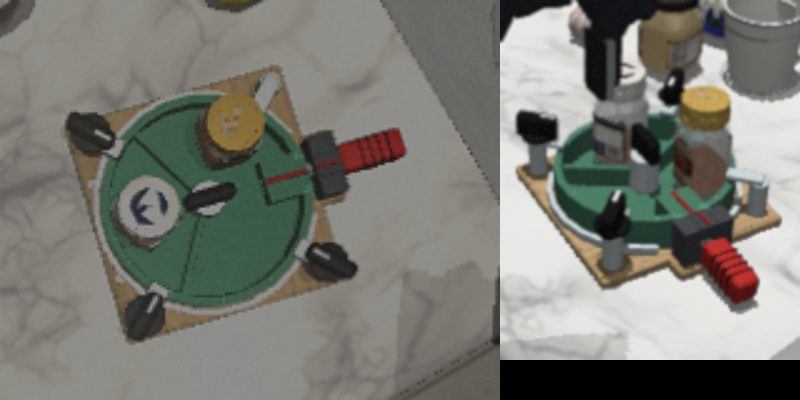

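Both jars are in separate compartments and the pin and knobs are in place; I'll check the jars' tilt numerically.

```bash

python3 - <<'E'
from h import *
t=cam('top'); s=cam('side'); p=np.array([.5968,.160])
def tri(a,b):
    (o1,d1),(o2,d2)=ray(t,*a),ray(s,*b); k=np.linalg.lstsq(np.c_[d1,-d2],o2-o1,rcond=None)[0]; return ((o1+d1*k[0])+(o2+d2*k[1]))/2
T=lambda x,y:(270+x/2.5,130+y/2.5); S=lambda x,y:(260+(x-500)/2,160+y/2)
print('yel cap top', tri(T(233,122),S(706,94)), 'white cap top', tri(T(148,205),S(629,71)))
print('onplane yel',onz(t,*T(233,122),.116),'wh',onz(t,*T(148,205),.114))
f=lambda q:((q[0]-260)*2+500,(q[1]-160)*2)
for c,z in((p,.016),(p,.116),((.533,.2195),.016),((.533,.2195),.114)): print('side expected',f(proj(s,[*c,z])))
E
```

```text
yel cap top [0.59634849 0.15981088 0.11867327] white cap top [0.53769447 0.22106568 0.11213808]
onplane yel [0.59600261 0.15969106] wh [0.53412094 0.22169356]
side expected (np.float64(698.920529113181), np.float64(186.9432955860285))
side expected (np.float64(705.3626501251333), np.float64(96.53862933127601))
side expected (np.float64(619.2985225677467), np.float64(157.51803627802542))
side expected (np.float64(620.6821789059493), np.float64(70.9468727057918))
```

```bash
python3 -c "from h import *; print(manip.hand_in())"
```

```text
the job is handed in; nothing more can be done
None
```

I handed in the job: the tray is aligned, the pin is home, all three knobs are at their stops, and both loose jars (yellow-capped and white-capped) stand upright in their own compartments; the hand-in returned no verdict.

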